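# Refill the spice caddy

## Robot

A 6-joint arm with a two-finger parallel gripper is mounted at the origin on a cart in front of the work surface, level with it; the furniture and walls round the work are solid. World frame = base frame: x ahead of the robot, y to its left, z up, the work surface at z = 0. Lengths are in m, angles in degrees, forces in N, time in s.
With the tool pointing down it reaches from about 0.375 to 0.9 m from the base axis. Payload 3.1 kg.
Tool frame: the origin (TCP) lies on the centre line of the jaws, within the pads' length; the fingertips stand 17 mm ahead of it and the grasp point (between the pads) lies 2 mm behind it; z points along the fingers, y is the line along which they close (so a half turn about z gives the same grasp; the last joint's range is limited). The gripper opens to 87 mm and grips with 3 to 60 N. Pads are 19 mm wide; open, the fingers measure 117 mm over their backs; the gripper's body (75 mm by 190 mm) begins 51 mm behind the grasp point.
Start: joints at [-81.389, 30.224, 82.088, -0, 67.689, -10.227], TCP at [0.202, -0.591, 0.206] pointing down, gripper open.
Joint ranges: [-176.69, 176.69], [-43.24, 126.21], [12.49, 139.97], [-82, 262], [0, 151.66], [-163.58, 163.58]. Speed limits (degrees/s): [159.86, 159.86, 180, 180, 180, 180].

## Interface

Orientations are given as a 3x3 rotation matrix whose columns are the frame's x, y, z axes.
In Python, from rig import bot, imaging, finder gives the robot as it stands. The module is installed in compiled form; this text tells all that it offers.
- The arm moves only by the tool play_rows, never from a script. Its argument "motion" is a list that holds one entry, the list of rows, each a list of 6 numbers: the shift along the tool's x, y, z in shares of 0.6 m (1.0 is 0.6 m), then the turn, a rotation vector about the tool's x, y, z in parts of the range, where 1.0 means 360 degrees. In form: [[[dx, dy, dz, wx, wy, wz], ...]]. A call has 1 to 8 rows; each row is the pose to reach, as a shift and turn from the pose commanded when the call began, along the tool's axes at that moment; what a row does not reach only later rows make up. A row lasts 1/12 s, in which the tool goes at most 41.7 mm and 7.16 degrees, less where a joint would pass 70% of its speed; a pose out of reach is approached as far as the arm can. Shift and turn numbers lie between -1 and 1, and a call with a number outside is refused. A call with a gripper value outside its range is refused whole. "fingers" is the finger opening in m, from 0 to 0.087, set as the call begins (left out, the last holds). The fingers move at their own pace and stop on an object; the grip force is fixed at half the most. Time passes only in rows, so rows that repeat a pose let the fingers close. It gives the time, the measured TCP pose, the force, the opening and the grip force at its end, in the units of the state.
- bot.read_state(): the state, without advancing time (a new reading comes with each control period).
- imaging.capture(name): name is "scene" or "top" or "wrist"; returns a dict with "frame" (400x640x3 uint8, red, green, blue), "camera_matrix" (3x3 intrinsics, pixels), "R" (3x3) and "t" (3): a world point X has camera coordinates R X + t. Camera axes: x right, y down, z forward; pixel columns grow to the right and rows downward; lengths in m; the calibration is good to about 2 mm. A picture is of the moment at which its call begins. There is no depth.
- bot.hand_in(): hands the job in; it is judged then, once.
Trained networks look in the newest picture that a camera, given by its name, has taken for a name from the list of things; names that differ only in an ending like _2 or _b are one class to them, and where a whole thing is asked for, a point or a joint stands for the part that bears it (a point fixed in the world has none). Each returns a list of dicts, best first, with "confidence" (0 to 1); they miss things now and then, are a little off and sometimes report something else, mostly with a low value. They report only what shows in the picture. A call takes as long as a camera call. They do not tell look-alikes from the thing itself.
- finder.recognise(camera, name): "at" ([x, y, z] in m, in world coordinates, good to about 4 mm: the middle of the surface that is visible of it).
- finder.outline_of(camera, name): "pixels" (400x640 bool, what is visible of it).
The state is a dict: "time_s": time; "joint_positions": joint angles; "qvel": joint speeds; "tau": joint torques, N m; "position": TCP position; "tcp_rot": TCP orientation; "force": force on the tool from outside, world axes, zero at the start; "moment": the same for the moment, N m; "opening": opening from 0.0 (shut) to 1.0 (fully open); "grasp_force": force on a finger pad.
Only numpy, scipy, OpenCV 4.12 (cv2) and the standard library are available. Lean on these libraries where they do the work, as an engineer would, in place of code of your own. Each camera call takes 0.05 s, during which the arm holds its last target. There are 200 camera calls.

## Task

Gather the three black-capped spice jars that stand loose around the wooden caddy and stand each one upright, right down on the floor of the well of its own colour: the yellow spice in the yellow well, the orange spice in the red well, the dark spice in the black well. Set the jars down rather than dropping them, and never tip one over. The two jars with tan caps and the salt shaker do not belong in the caddy: leave them standing where they are.

Things in the scene. Friction and masses are not known exactly. Their poses are not given: they have to be found in the camera images.
- jar_yellow: screw-capped glass spice jar with a pale paper label round it, BLACK cap with a 24 mm yellow dot sticker on top, bright yellow contents; belongs in the yellow well. Stands upright, loose, about 0.13 kg. Body 49 mm in diameter (grasp here) from the underside up to 86 mm, cap 44 mm in diameter above that, 108 mm tall in all. Origin: centre of the underside, z axis up through the cap
- jar_orange: screw-capped glass spice jar with a pale paper label round it, BLACK cap with a 24 mm red dot sticker on top, orange contents; belongs in the red well. Stands upright, loose, about 0.13 kg. Body 46 mm in diameter (grasp here) from the underside up to 78 mm, cap 41 mm in diameter above that, 98 mm tall in all. Origin: centre of the underside, z axis up through the cap
- jar_dark: screw-capped glass spice jar with a pale paper label round it, plain BLACK cap without a dot, very dark brown contents, grey label; belongs in the black well. Stands upright, loose, about 0.13 kg. Body 46 mm in diameter (grasp here) from the underside up to 74 mm, cap 41 mm in diameter above that, 92 mm tall in all. Origin: centre of the underside, z axis up through the cap
- tan_big: screw-capped glass spice jar with a pale paper label round it, TAN cap, dull yellow-green contents; a look-alike, to be left where it stands. Stands upright, loose, about 0.13 kg. Body 54 mm in diameter (grasp here) from the underside up to 98 mm, cap 48 mm in diameter above that, 122 mm tall in all. Origin: centre of the underside, z axis up through the cap
- tan_small: screw-capped glass spice jar with a pale paper label round it, TAN cap, green contents; a look-alike, to be left where it stands. Stands upright, loose, about 0.13 kg. Body 42 mm in diameter (grasp here) from the underside up to 67 mm, cap 37 mm in diameter above that, 84 mm tall in all. Origin: centre of the underside, z axis up through the cap
- salt: clear glass salt shaker with white salt and a grey domed top, 44 mm in diameter, 90 mm tall, loose; to be left where it stands. Origin: centre of the underside, z up. (The cluster of jars and bottles far to the right by the wall is scenery, no part of the job)
- caddy: fixed shallow pale-wood tray, 88 (x) by 250 (y) mm, walls 16 mm tall, floor 5 mm thick, carrying the three wells in a row along its own y axis (middle and 78 mm either way); steel loop handles reach 20 mm beyond its ends. Origin: centre of its underside; at yaw 0 x points straight ahead, y to the robot's left. Its highest parts are the wells' rims, 27 mm above the worktop
- well_yellow: yellow round plastic cup, one of the three fixed wells of the caddy; open at the top, 72 mm outside diameter, 66 mm inside diameter, 22 mm tall. Origin: centre of its underside, 5 mm above the worktop; its inner floor is 5 mm above the origin, its rim 22 mm above it. z up. The order of the wells in the row changes
- well_red: red round plastic cup, one of the three fixed wells of the caddy; open at the top, 72 mm outside diameter, 66 mm inside diameter, 22 mm tall. Origin: centre of its underside, 5 mm above the worktop; its inner floor is 5 mm above the origin, its rim 22 mm above it. z up. The order of the wells in the row changes
- well_black: black round plastic cup, one of the three fixed wells of the caddy; open at the top, 72 mm outside diameter, 66 mm inside diameter, 22 mm tall. Origin: centre of its underside, 5 mm above the worktop; its inner floor is 5 mm above the origin, its rim 22 mm above it. z up. The order of the wells in the row changes
Mind the look-alikes: they are no part of the job. What is shaped like the jar_yellow but pink is not meant. Leave any blue look-alike of the jar_dark alone.

How it is judged:
By the outcome, as a careful person would: the job done as asked, in the order asked, and still so for the second after the job is handed in, with the robot touching nothing.
It also fails if it takes over 96 s, if anything falls off the work surface, if the arm or the gripper's body presses on something with over 40 N, if the wrist force passes 120 N, or if a joint passes its speed limit or range.

## Working session

There is one attempt and no reset: what is moved stays moved. The work goes in short steps, Python scripts to look and compute and a tool call to move; the robot and the scene stay as the last step left them, time stands still between calls to the robot, and variables do not carry over. Pictures are saved under pics/ and viewed, at most 14 in all, crops included, and the job is handed in when it is done.

Besides the shell and the picture viewer there is one more tool, called after "Request:" by a JSON object that holds its "api" and its "payload", one argument or row to a line. play_rows: Moves the arm, as the interface text tells. Its arguments: {"type":"object","properties":{"motion":{"type":"array"},"fingers":{"type":"number"}},"required":["motion"]}

```bash
mkdir -p pics; python3 - <<'E'
from rig import bot, imaging, finder
import cv2, numpy as np
s=bot.read_state(); print(s['time_s'],s['position'],np.round(s['tcp_rot'],3).tolist(),s['force'],s['opening'])
for c in ("scene","top"):
    d=imaging.capture(c); cv2.imwrite(f"pics/{c}0.png",d['frame'][:,:,::-1])
    print(c,d['camera_matrix'].tolist(),np.round(d['R'],4).tolist(),d['t'])
    for n in ("jar_yellow","jar_orange","jar_dark","tan_big","tan_small","salt","caddy","well_yellow","well_red","well_black"):
        print(n,[(np.round(r['at'],3).tolist(),round(r['confidence'],2)) for r in finder.recognise(c,n)][:4])
E
```

```text
0.0 [ 0.2017213  -0.5907512   0.20536203] [[0.946, 0.323, -0.0], [0.323, -0.946, 0.002], [0.0, -0.002, -1.0]] [-0.15623501 -0.03291135  0.87257301] 0.9981132173251102
scene [[430.81571112776436, 0.0, 320.05809314491864], [0.0, 430.81571112776436, 199.53625349385612], [0.0, 0.0, 1.0]] [[-0.6415, -0.7671, -0.0121], [-0.485, 0.4177, -0.7684], [0.5944, -0.487, -0.6399]] [0.34102754 0.2825983  0.76866259]
jar_yellow [([0.327, -0.084, 0.028], 0.87), ([0.441, -0.049, 0.079], 0.84), ([0.366, 0.039, 0.072], 0.66)]
jar_orange []
jar_dark [([0.484, 0.298, 0.061], 0.68), ([0.507, 0.208, 0.06], 0.62)]
tan_big [([0.508, -0.263, 0.108], 0.48)]
tan_small [([0.448, 0.053, 0.058], 0.8)]
salt [([0.412, 0.178, 0.052], 0.73)]
caddy [([0.602, -0.006, 0.006], 0.61)]
well_yellow [([0.602, -0.123, 0.018], 0.8)]
well_red [([0.626, -0.044, 0.012], 0.74)]
well_black [([0.639, 0.032, 0.012], 0.82)]
top [[389.4649357378167, 0.0, 312.93224727373126], [0.0, 389.4649357378167, 196.3783780493708], [0.0, 0.0, 1.0]] [[0.0109, -0.9999, 0.0056], [-0.9819, -0.0117, -0.1889], [0.1889, -0.0034, -0.982]] [-0.02610354  0.50051912  0.80643247]
jar_yellow [([0.369, 0.027, 0.11], 0.78), ([0.447, -0.062, 0.108], 0.69), ([0.336, -0.092, 0.106], 0.63)]
jar_orange [([0.447, -0.162, 0.097], 0.79)]
jar_dark [([0.521, 0.195, 0.088], 0.69), ([0.495, 0.279, 0.084], 0.61)]
tan_big [([0.495, -0.273, 0.114], 0.83)]
tan_small [([0.455, 0.036, 0.084], 0.9), ([0.425, 0.168, 0.078], 0.62)]
salt [([0.427, 0.168, 0.078], 0.9), ([0.448, -0.063, 0.106], 0.72), ([0.455, 0.039, 0.086], 0.53)]
caddy [([0.606, -0.044, 0.01], 0.68)]
well_yellow [([0.605, -0.117, 0.007], 0.7)]
well_red [([0.623, -0.04, 0.013], 0.77)]
well_black [([0.64, 0.039, 0.008], 0.62)]
```

View pics/scene0.png

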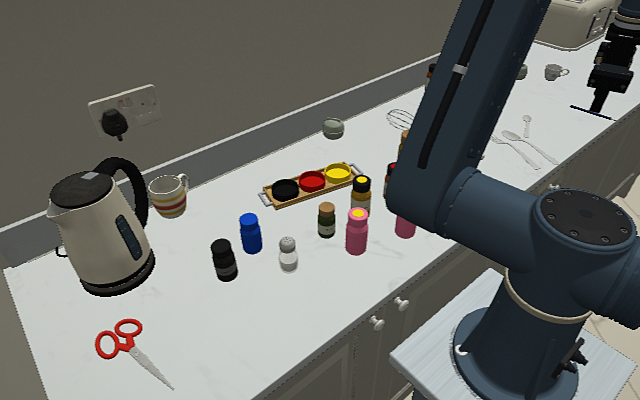

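View pics/top0.png

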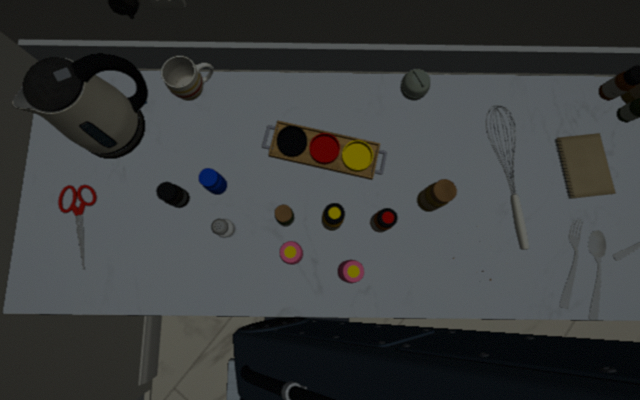

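The scene view shows the dark jar at (224,260), next to its blue look-alike at (250,233). The top view shows the real yellow jar at (335,213), orange at (386,218), dark at (172,194), and two pink fakes at (290,252) and (352,271). In the top view the wells are black (292,140), red (324,149) and yellow (357,156). Next I fit cylinders to the outlines.

```bash
cat > fit.py <<'E'
from rig import bot, imaging, finder
import cv2, numpy as np
from scipy.optimize import least_squares
A=np.linspace(0,2*np.pi,48,endpoint=False); D=np.stack([np.cos(A[::3]),np.sin(A[::3])],1)
def proj(d,P):
    c=np.asarray(P)@d['R'].T+d['t']; u=c@d['camera_matrix'].T; return u[:,:2]/u[:,2:]
def circ(x,y,z,r): return np.stack([x+r*np.cos(A),y+r*np.sin(A),0*A+z],1)
def jar(rb,hb,rc,H): return lambda x,y,z: np.vstack([circ(x,y,z,rb),circ(x,y,z+hb,rb),circ(x,y,z+hb,rc),circ(x,y,z+H,rc)])
J={'jar_yellow':jar(.0245,.086,.022,.108),'jar_orange':jar(.023,.078,.0205,.098),'jar_dark':jar(.023,.074,.0205,.092)}
W=lambda x,y,z: circ(x,y,z,.036)
def masks(cam,name,d,near):
    """outline nearest to the projected guess"""
    g=proj(d,[near])[0]; best=None
    for r in finder.outline_of(cam,name):
        m=r['pixels'].astype(np.uint8); 
        if not m.any(): continue
        c=np.argwhere(m).mean(0)[::-1]; e=np.hypot(*(c-g))
        if e<25 and (best is None or e<best[0]): best=(e,m)
    return None if best is None else best[1]
def sup(p): return (p@D.T).max(0)
def fit(model,obs,p0,fixz=None):
    S=[]
    for d,m in obs:
        q=np.argwhere(m)[:,::-1].astype(float); S.append((d,sup(q)+.0))
    f=lambda p: np.concatenate([sup(proj(d,model(p[0],p[1],p[2] if fixz is None else fixz)))-s for d,s in S])
    r=least_squares(f,p0 if fixz is None else p0[:2],loss='soft_l1',x_scale=.01,diff_step=1e-4)
    return r.x,np.sqrt(np.mean(r.fun**2))
E
cat > m1.py <<'E'
from fit import *
cams={c:imaging.capture(c) for c in ("scene","top")}
G={'jar_yellow':(.447,-.062),'jar_orange':(.447,-.162),'jar_dark':(.495,.279),'well_yellow':(.605,-.117),'well_red':(.623,-.04),'well_black':(.64,.037)}
for n,g in G.items():
    model=J.get(n,W); z=0. if n in J else .027
    o={c:masks(c,n,d,(*g,.05 if n in J else .02)) for c,d in cams.items()}
    o={c:(cams[c],m) for c,m in o.items() if m is not None}
    for sel in [['top'],['scene'],['top','scene']]:
        if all(c in o for c in sel):
            ob=[o[c] for c in sel]
            x,e=fit(model,ob,[*g,z],z); print(n,sel,np.round(x,4),round(e,2),end=' ')
            if len(sel)==2: x,e=fit(model,ob,[*g,z]); print('free z',np.round(x,4),round(e,2),end='')
            print()
E
python3 m1.py
```

```text
jar_yellow ['top'] [ 0.4557 -0.0617] 0.84 
jar_yellow ['scene'] [ 0.4637 -0.0736] 3.48 
jar_yellow ['top', 'scene'] [ 0.4556 -0.0625] 3.15 free z [ 0.4557 -0.0625 -0.0005] 3.18
jar_orange ['top'] [ 0.4494 -0.1717] 1.07 
jar_dark ['top'] [0.5006 0.2871] 0.99 
jar_dark ['scene'] [0.4994 0.2859] 1.58 
jar_dark ['top', 'scene'] [0.5    0.2865] 1.34 free z [ 0.5009  0.2872 -0.0029] 1.34
well_yellow ['top'] [ 0.6013 -0.1189] 0.36 
well_yellow ['scene'] [ 0.5914 -0.1117] 1.62 
well_yellow ['top', 'scene'] [ 0.6005 -0.1186] 1.65 free z [ 0.6027 -0.1199  0.0206] 1.34
well_red ['top'] [ 0.6178 -0.0435] 0.6 
well_red ['scene'] [ 0.608  -0.0367] 1.55 
well_red ['top', 'scene'] [ 0.6167 -0.043 ] 1.68 free z [ 0.6193 -0.044   0.0202] 1.34
well_black ['top'] [0.6348 0.0316] 0.49 
well_black ['scene'] [0.6218 0.0379] 1.83 
well_black ['top', 'scene'] [0.6335 0.0316] 1.95 free z [0.6356 0.0313 0.0216] 1.66
```

```bash
cat > go.py <<'E'
import sys, numpy as np
from rig import bot
from scipy.spatial.transform import Rotation as Ro
def go(x,y,z,yaw=-12.6):
    s=bot.read_state(); R=np.array(s['tcp_rot']); a=np.radians(yaw)
    ty=np.array([np.cos(a),np.sin(a),0]); tz=np.array([0,0,-1.]); T=np.stack([np.cross(ty,tz),ty,tz],1)
    d=np.array([x,y,z])-s['position']
    print('t',round(s['time_s'],2),'at',np.round(s['position'],4),'shift',np.round(R.T@d,4),'rot',np.round(Ro.from_matrix(R.T@T).as_rotvec(degrees=True),2),'len',round(np.linalg.norm(d),3),'F',np.round(s['force'],1),'open',round(s['opening'],3))
if __name__=='__main__': go(*map(float,sys.argv[1:]))
E
python3 go.py 0.41 -0.07 0.22
```

```text
t 1.8 at [ 0.2018 -0.5915  0.2063] shift [ 0.3654 -0.4263 -0.0137] rot [ -0.    -0.   -58.56] len 0.562 F [ 0.7 -0.1 -0.3] open 1.0
```

Careful with the scale: shifts go in shares of 0.6 m and turns go in shares of 360 degrees. That gives: -0.213 m is -0.355, 0.183 m is 0.305, -29.3 degrees is -0.0814.

Request:
{"api": "play_rows", "payload": {
  "motion": [
    [[0.025, -0.0283, 0, 0, 0, -0.0056], [0.065, -0.075, 0, 0, 0, -0.0167], [0.105, -0.1217, -0.0033, 0, 0, -0.0278], [0.145, -0.1683, -0.005, 0, 0, -0.0389], [0.185, -0.215, -0.0067, 0, 0, -0.05], [0.225, -0.2617, -0.0083, 0, 0, -0.0611], [0.265, -0.3083, -0.01, 0, 0, -0.0722], [0.305, -0.355, -0.0117, 0, 0, -0.0814]]
  ],
  "fingers": 0.087
}}

```text
time_s: 2.47
position: [0.3066, -0.3293, 0.2136]
tcp_rot: [[0.665, 0.747, 0.0], [0.747, -0.665, -0.0], [-0.0, 0.001, -1.0]]
force: [1.2, 0.6, -0.1]
opening: 0.999
grasp_force: 0.0
```

```bash
python3 go.py 0.41 -0.07 0.22
```

```text
t 2.47 at [ 0.3066 -0.3293  0.2136] shift [ 0.2623 -0.0953 -0.0065] rot [ 3.000e-02  1.000e-02 -2.911e+01] len 0.279 F [ 1.2  0.6 -0.1] open 0.999
```

In the tool's units: 0.262 m is 0.4367, -0.001 m is -0.0017, -29.1 degrees is -0.0808.

Request:
{"api": "play_rows", "payload": {
  "motion": [
    [[0.06, -0.0217, -0.0017, 0, 0, -0.0111], [0.12, -0.0433, -0.0033, 0, 0, -0.0222], [0.18, -0.065, -0.005, 0, 0, -0.0333], [0.24, -0.0867, -0.0067, 0, 0, -0.0444], [0.3, -0.1083, -0.0083, 0, 0, -0.0556], [0.3567, -0.13, -0.01, 0, 0, -0.0667], [0.4067, -0.1483, -0.01, 0, 0, -0.075], [0.4367, -0.1583, -0.01, 0, 0, -0.0808]]
  ]
}}

```text
time_s: 3.13
position: [0.4108, -0.0694, 0.2197]
tcp_rot: [[0.216, 0.976, 0.001], [0.976, -0.216, 0.001], [0.001, 0.001, -1.0]]
force: [0.3, -0.7, -0.3]
opening: 1.001
grasp_force: 0.0
```

```bash
cat > look.py <<'E'
from fit import *; import sys
d=imaging.capture('wrist'); cv2.imwrite(f'pics/{sys.argv[1]}.png',d['frame'][:,:,::-1])
print(bot.read_state()['position'], 'cam',-d['R'].T@d['t'])
G={'jar_yellow':(.4557,-.062),'jar_orange':(.449,-.171),'jar_dark':(.5005,.287),'well_yellow':(.602,-.119),'well_red':(.618,-.0435),'well_black':(.635,.0315)}
for n in sys.argv[2:]:
    m=masks('wrist',n,d,(*G[n],.05 if n in J else .02))
    if m is None: print(n,'none'); continue
    z=0 if n in J else .027
    e=np.argwhere(m); print(n,'px',e.min(0),e.max(0),*[np.round(v,4) for v in fit(J.get(n,W),[(d,m)],[*G[n],z],z)])
E
python3 look.py w1 jar_yellow jar_orange well_yellow well_red
```

```text
[ 0.41143429 -0.06785438  0.2196997 ] cam [ 0.42484332 -0.00463287  0.39794586]
jar_yellow px [145 335] [194 382] [ 0.455  -0.0608] 1.3895
jar_orange px [221 347] [282 390] [ 0.4497 -0.171 ] 0.8307
well_yellow px [155 439] [208 499] [ 0.5997 -0.117 ] 1.587
well_red px [ 92 445] [150 508] [ 0.6164 -0.0426] 1.6009
```

View pics/w1.png

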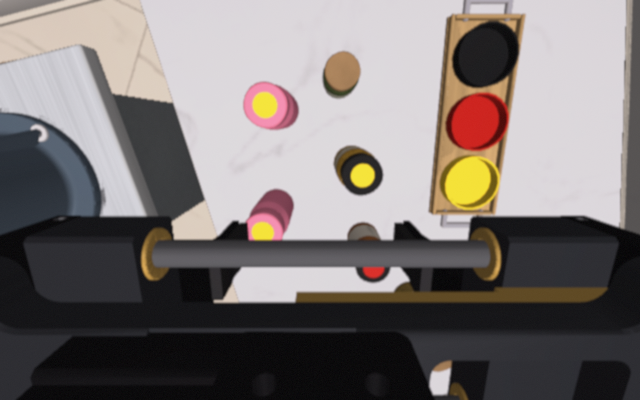

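```bash
python3 go.py 0.455 -0.0612 0.066
```

```text
t 3.38 at [ 0.4103 -0.0729  0.2194] shift [0.0214 0.041  0.1534] rot [ 0.01  0.04 -0.18] len 0.16 F [-0.1  0.2  0.2] open 1.001
```

In the tool's units: 0.09 m is 0.15, 0.01 m is 0.0167.

Request:
{"api": "play_rows", "payload": {
  "motion": [
    [[0.0167, 0.0333, 0, 0, 0, 0], [0.0308, 0.0692, 0, 0, 0, 0], [0.0308, 0.0692, 0.0417, 0, 0, 0], [0.0308, 0.0692, 0.0917, 0, 0, 0], [0.0308, 0.0692, 0.1333, 0, 0, 0], [0.0308, 0.0692, 0.15, 0, 0, 0], [0.0308, 0.0692, 0.15, 0, 0, 0], [0.0308, 0.0692, 0.15, 0, 0, 0]]
  ]
}}

```text
time_s: 4.05
position: [0.4545, -0.0647, 0.129]
tcp_rot: [[0.223, 0.975, -0.001], [0.975, -0.223, 0.0], [0.0, -0.001, -1.0]]
force: [0.2, 0.1, 0.8]
opening: 1.002
grasp_force: 0.0
```

```bash
python3 go.py 0.455 -0.0612 0.066;  python3 look.py w2 jar_yellow well_yellow; python3 go.py 0.455 -0.0612 0.066
```

```text
t 4.05 at [ 0.4545 -0.0647  0.129 ] shift [ 0.0035 -0.0002  0.063 ] rot [-0.08 -0.   -0.31] len 0.063 F [0.2 0.1 0.8] open 1.002
[ 0.45526499 -0.06471763  0.12970509] cam [ 4.69480922e-01 -3.06011307e-05  3.07192351e-01]
jar_yellow none
well_yellow px [175 433] [239 510] [ 0.5981 -0.1126] 2.3383
t 4.2 at [ 0.4558 -0.0644  0.1304] shift [ 0.003  -0.0017  0.0644] rot [ 0.15  0.03 -0.23] len 0.064 F [ 1.  -0.3  0.3] open 1.002
```

In the tool's units: 0.0635 m is 0.1058, 0.03 m is 0.05.

Request:
{"api": "play_rows", "payload": {
  "motion": [
    [[0.005, -0.0017, 0.02, 0, 0, 0], [0.005, -0.0017, 0.05, 0, 0, 0], [0.005, -0.0017, 0.08, 0, 0, 0], [0.005, -0.0017, 0.0967, 0, 0, 0], [0.005, -0.0017, 0.1058, 0, 0, 0], [0.005, -0.0017, 0.1058, 0, 0, 0]]
  ]
}}

```text
time_s: 4.7
position: [0.4547, -0.0604, 0.0658]
tcp_rot: [[0.221, 0.975, -0.0], [0.975, -0.221, -0.0], [-0.0, -0.0, -1.0]]
force: [0.1, -0.1, 0.0]
opening: 0.999
grasp_force: 0.0
```

Request:
{"api": "play_rows", "payload": {
  "motion": [
    [[0, 0, 0, 0, 0, 0], [0, 0, 0, 0, 0, 0], [0, 0, 0, 0, 0, 0], [0, 0, 0, 0, 0, 0], [0, 0, 0, 0, 0, 0], [0, 0, 0, 0, 0, 0], [0, 0, 0, 0, 0, 0], [0, 0, 0, 0, 0, 0]]
  ],
  "fingers": 0.035
}}

```text
time_s: 5.37
position: [0.4547, -0.0603, 0.0659]
tcp_rot: [[0.221, 0.975, 0.0], [0.975, -0.221, -0.0], [-0.0, 0.0, -1.0]]
force: [-0.2, 0.9, 0.7]
opening: 0.493
grasp_force: 30.0
```

In the tool's units: -0.064 m is -0.1067, -0.058 m is -0.0967.

Request:
{"api": "play_rows", "payload": {
  "motion": [
    [[0, 0, -0.0067, 0, 0, 0], [0, 0, -0.02, 0, 0, 0], [0, 0, -0.0367, 0, 0, 0], [0, 0, -0.0583, 0, 0, 0], [0, 0, -0.08, 0, 0, 0], [0, 0, -0.0967, 0, 0, 0], [0, 0, -0.1067, 0, 0, 0], [0, 0, -0.1067, 0, 0, 0]]
  ]
}}

```text
time_s: 6.03
position: [0.4554, -0.0605, 0.1313]
tcp_rot: [[0.221, 0.975, 0.003], [0.975, -0.221, -0.001], [-0.0, 0.003, -1.0]]
force: [0.7, 0.4, -0.7]
opening: 0.497
grasp_force: 30.0
```

```bash
python3 - <<'E'
from rig import imaging,bot
import cv2,numpy as np
a=imaging.capture('scene')['frame'][130:260,280:470]; b=imaging.capture('top')['frame'][100:300,230:450]
a=cv2.resize(a,(584,400)); b=cv2.resize(b,(0,0),fx=2,fy=2)[:400,:]
cv2.imwrite('pics/h1.png',cv2.resize(np.hstack([a,b]),(790,310))[:,:,::-1])
E
python3 go.py 0.601 -0.118 0.13
```

```text
t 6.13 at [ 0.4544 -0.0602  0.13  ] shift [-0.024   0.1557  0.    ] rot [ 0.01  0.   -0.16] len 0.158 F [-0.4 -0.2 -1.3] open 0.495
```

View pics/h1.png

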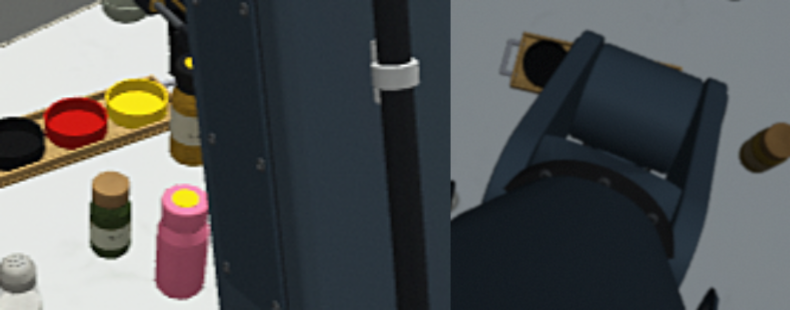

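Yellow jar is held upright, clear of the counter, with the measured weight consistent (~1.3 N). Next: over the yellow well.

In the tool's units: 0.1555 m is 0.2592, 0.01 m is 0.0167.

Request:
{"api": "play_rows", "payload": {
  "motion": [
    [[-0.0017, 0.0167, 0, 0, 0, 0], [-0.0083, 0.0567, 0, 0, 0, 0], [-0.015, 0.1033, 0, 0, 0, 0], [-0.0233, 0.1533, 0, 0, 0, 0], [-0.03, 0.2, 0, 0, 0, 0], [-0.0367, 0.2383, 0, 0, 0, 0], [-0.04, 0.2592, 0, 0, 0, 0], [-0.04, 0.2592, 0, 0, 0, 0]]
  ]
}}

```text
time_s: 6.8
position: [0.6046, -0.12, 0.1289]
tcp_rot: [[0.222, 0.975, 0.003], [0.975, -0.222, -0.001], [-0.001, 0.003, -1.0]]
force: [-0.4, -0.2, -1.3]
opening: 0.494
grasp_force: 30.0
```

```bash
python3 look.py w3 well_red well_black jar_orange; python3 - <<'E'
from fit import *
d=imaging.capture('scene'); cv2.imwrite('pics/h2.png',cv2.resize(d['frame'][100:260,230:430],(750,600))[:,:,::-1])
E
python3 go.py 0.601 -0.118 0.076
```

```text
[ 0.60192347 -0.11863706  0.1285926 ] cam [ 0.61864245 -0.05495428  0.30702173]
well_red px [ 72 281] [151 356] [ 0.62   -0.0436] 0.7252
well_black px [  0 277] [ 66 358] [0.636  0.0291] 7.3359
jar_orange none
t 7.05 at [ 0.5993 -0.1172  0.1292] shift [-0.0004  0.002   0.0532] rot [-0.17 -0.03 -0.15] len 0.053 F [-0.3  0.9 -1.1] open 0.492
```

View pics/h2.png

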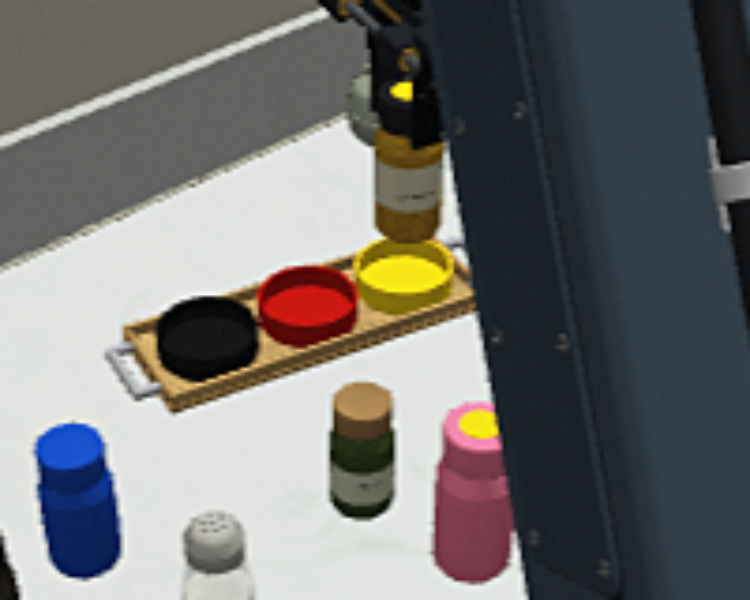

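View pics/w3.png

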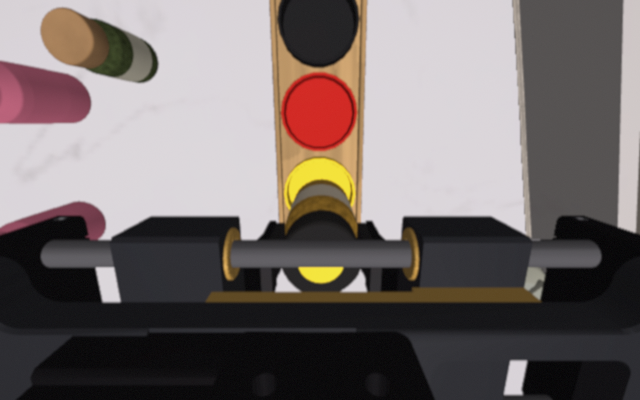

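Scene crop: the jar hangs right over the yellow well at (403,270). Wrist view: red well at (320,110), yellow well behind the jar at (320,190), aligned. Lowering.

Request:
{"api": "play_rows", "payload": {
  "motion": [
    [[0.0017, 0.0017, 0.0133, 0, 0, 0], [0.0017, 0.0017, 0.0333, 0, 0, 0], [0.0017, 0.0017, 0.0533, 0, 0, 0], [0.0017, 0.0017, 0.0683, 0, 0, 0], [0.0017, 0.0017, 0.0783, 0, 0, 0], [0.0017, 0.0017, 0.0833, 0, 0, 0], [0.0017, 0.0017, 0.085, 0, 0, 0], [0.0017, 0.0017, 0.085, 0, 0, 0]]
  ]
}}

```text
time_s: 7.72
position: [0.6022, -0.1173, 0.0785]
tcp_rot: [[0.221, 0.975, -0.0], [0.975, -0.221, 0.0], [0.0, -0.0, -1.0]]
force: [-0.5, -0.1, -2.0]
opening: 0.491
grasp_force: 30.0
```

In the tool's units: 0.0015 m is 0.0025, 0.001 m is 0.0017.

Request:
{"api": "play_rows", "payload": {
  "motion": [
    [[0, 0, 0.0017, 0, 0, 0], [0, 0, 0.0025, 0, 0, 0], [0, 0, 0.0025, 0, 0, 0]]
  ]
}}

```text
time_s: 7.97
position: [0.6024, -0.1174, 0.0777]
tcp_rot: [[0.221, 0.975, 0.001], [0.975, -0.221, -0.0], [-0.0, 0.001, -1.0]]
force: [1.0, 0.3, -2.2]
opening: 0.495
grasp_force: 30.0
```

In the tool's units: 0.0015 m is 0.0025, 0.001 m is 0.0017.

Request:
{"api": "play_rows", "payload": {
  "motion": [
    [[0, 0, 0.0017, 0, 0, 0], [0, 0, 0.0025, 0, 0, 0], [0, 0, 0.0025, 0, 0, 0]]
  ]
}}

```text
time_s: 8.22
position: [0.6022, -0.1173, 0.076]
tcp_rot: [[0.221, 0.975, 0.0], [0.975, -0.221, -0.0], [-0.0, 0.0, -1.0]]
force: [0.0, 0.5, -0.2]
opening: 0.492
grasp_force: 30.0
```

In the tool's units: 0.001 m is 0.0017, 0.0005 m is 0.0008.

Request:
{"api": "play_rows", "payload": {
  "motion": [
    [[0, 0, 0.0008, 0, 0, 0], [0, 0, 0.0017, 0, 0, 0], [0, 0, 0.0017, 0, 0, 0]]
  ]
}}

```text
time_s: 8.47
position: [0.6024, -0.1174, 0.0759]
tcp_rot: [[0.221, 0.975, 0.001], [0.975, -0.221, -0.0], [-0.0, 0.001, -1.0]]
force: [-1.4, -0.2, 5.1]
opening: 0.496
grasp_force: 30.0
```

Touchdown on the well floor. Release and rise.

Request:
{"api": "play_rows", "payload": {
  "motion": [
    [[0, 0, 0, 0, 0, 0], [0, 0, 0, 0, 0, 0], [0, 0, 0, 0, 0, 0], [0, 0, 0, 0, 0, 0], [0, 0, 0, 0, 0, 0], [0, 0, 0, 0, 0, 0], [0, 0, 0, 0, 0, 0]]
  ],
  "fingers": 0.087
}}

```text
time_s: 9.05
position: [0.6021, -0.1172, 0.0747]
tcp_rot: [[0.221, 0.975, -0.0], [0.975, -0.221, 0.0], [0.0, -0.0, -1.0]]
force: [0.6, -0.1, 0.5]
opening: 0.936
grasp_force: 0.0
```

Request:
{"api": "play_rows", "payload": {
  "motion": [
    [[0, 0, -0.0167, 0, 0, 0], [0, 0, -0.05, 0, 0, 0], [0, 0, -0.0917, 0, 0, 0], [0, 0, -0.1333, 0, 0, 0], [0, 0, -0.175, 0, 0, 0], [0, 0, -0.2, 0, 0, 0], [0, 0, -0.2167, 0, 0, 0], [0, 0, -0.2167, 0, 0, 0]]
  ]
}}

```text
time_s: 9.72
position: [0.6037, -0.1178, 0.208]
tcp_rot: [[0.221, 0.975, 0.005], [0.975, -0.221, -0.002], [-0.001, 0.006, -1.0]]
force: [-0.4, -0.2, 0.3]
opening: 0.997
grasp_force: 0.0
```

```bash
python3 go.py 0.4495 -0.171 0.15
```

```text
t 9.72 at [ 0.6037 -0.1178  0.208 ] shift [-0.0859 -0.1389  0.0573] rot [ 0.32  0.05 -0.15] len 0.173 F [-0.4 -0.2  0.3] open 0.997
```

In the tool's units: -0.1375 m is -0.2292, -0.122 m is -0.2033.

Request:
{"api": "play_rows", "payload": {
  "motion": [
    [[-0.0133, -0.02, 0, 0, 0, 0], [-0.04, -0.0617, 0.0167, 0, 0, 0], [-0.07, -0.1133, 0.0333, 0, 0, 0], [-0.1, -0.1633, 0.0583, 0, 0, 0], [-0.1267, -0.2033, 0.0833, 0, 0, 0], [-0.1433, -0.2292, 0.0917, 0, 0, 0], [-0.1433, -0.2292, 0.0917, 0, 0, 0], [-0.1433, -0.2292, 0.0917, 0, 0, 0]]
  ]
}}

```text
time_s: 10.38
position: [0.4479, -0.1706, 0.149]
tcp_rot: [[0.223, 0.975, -0.002], [0.975, -0.223, 0.002], [0.001, -0.002, -1.0]]
force: [0.8, -0.4, -0.5]
opening: 1.0
grasp_force: 0.0
```

```bash
python3 look.py w4 well_red well_yellow; python3 m1.py | grep -E "orange|dark"; python3 go.py 0.4495 -0.171 0.060
```

```text
[ 0.44940561 -0.17098068  0.1495542 ] cam [ 0.46289575 -0.10616807  0.32725256]
well_red px [  0 426] [ 64 509] [ 0.615  -0.0473] 5.8913
well_yellow px [ 68 420] [143 481] [ 0.5978 -0.1186] 3.3308
jar_dark ['scene'] [0.5001 0.287 ] 1.52 
t 11.23 at [ 0.449  -0.1708  0.1499] shift [-0.0001  0.0005  0.0899] rot [-0.   -0.   -0.17] len 0.09 F [-0.1 -0.4 -0.1] open 1.001
```

View pics/w4.png

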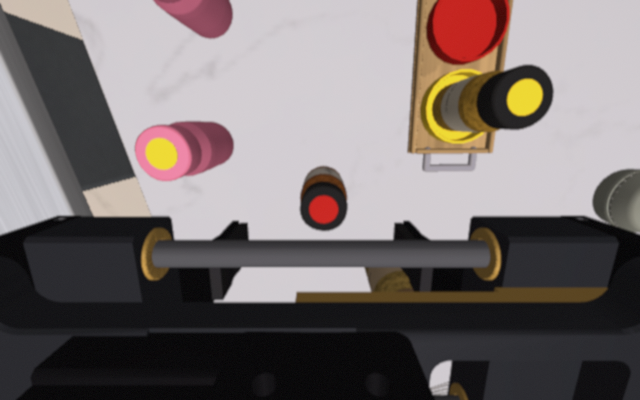

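Wrist view: the yellow jar stands upright in its well (455,105), and the orange jar (323,208) is centred between the fingers. Descend.

In the tool's units: 0.09 m is 0.15, 0.084 m is 0.14.

Request:
{"api": "play_rows", "payload": {
  "motion": [
    [[0, 0.0008, 0.02, 0, 0, 0], [0, 0.0008, 0.0533, 0, 0, 0], [0, 0.0008, 0.09, 0, 0, 0], [0, 0.0008, 0.12, 0, 0, 0], [0, 0.0008, 0.14, 0, 0, 0], [0, 0.0008, 0.15, 0, 0, 0], [0, 0.0008, 0.15, 0, 0, 0]]
  ]
}}

```text
time_s: 11.82
position: [0.4488, -0.1705, 0.0587]
tcp_rot: [[0.221, 0.975, -0.002], [0.975, -0.221, 0.001], [0.001, -0.002, -1.0]]
force: [-0.3, 0.3, 0.1]
opening: 0.997
grasp_force: 0.0
```

Request:
{"api": "play_rows", "payload": {
  "motion": [
    [[0, 0, 0, 0, 0, 0], [0, 0, 0, 0, 0, 0], [0, 0, 0, 0, 0, 0], [0, 0, 0, 0, 0, 0], [0, 0, 0, 0, 0, 0], [0, 0, 0, 0, 0, 0], [0, 0, 0, 0, 0, 0], [0, 0, 0, 0, 0, 0]]
  ],
  "fingers": 0.035
}}

```text
time_s: 12.48
position: [0.4496, -0.1709, 0.06]
tcp_rot: [[0.221, 0.975, 0.0], [0.975, -0.221, -0.0], [-0.0, 0.0, -1.0]]
force: [0.8, 0.5, 0.2]
opening: 0.484
grasp_force: 0.2
```

In the tool's units: -0.08 m is -0.1333, -0.07 m is -0.1167.

Request:
{"api": "play_rows", "payload": {
  "motion": [
    [[0, 0, -0.0067, 0, 0, 0], [0, 0, -0.02, 0, 0, 0], [0, 0, -0.04, 0, 0, 0], [0, 0, -0.0667, 0, 0, 0], [0, 0, -0.0933, 0, 0, 0], [0, 0, -0.1167, 0, 0, 0], [0, 0, -0.1333, 0, 0, 0], [0, 0, -0.1333, 0, 0, 0]]
  ]
}}

```text
time_s: 13.15
position: [0.4508, -0.1716, 0.1423]
tcp_rot: [[0.221, 0.975, 0.004], [0.975, -0.221, -0.003], [-0.002, 0.005, -1.0]]
force: [-0.3, -0.1, -1.3]
opening: 0.461
grasp_force: 30.0
```

```bash
python3 go.py 0.619 -0.0435 0.14
```

```text
t 13.15 at [ 0.4508 -0.1716  0.1423] shift [0.1621 0.1358 0.0026] rot [ 0.26  0.1  -0.16] len 0.211 F [-0.3 -0.1 -1.3] open 0.461
```

In the tool's units: 0.16 m is 0.2667, -0.06 m is -0.1.

Request:
{"api": "play_rows", "payload": {
  "motion": [
    [[0.01, 0, -0.0167, 0, 0, 0], [0.04, 0, -0.05, 0, 0, 0], [0.08, 0, -0.075, 0, 0, 0], [0.125, 0, -0.0917, 0, 0, 0], [0.17, 0.005, -0.1, 0, 0, 0], [0.2133, 0.02, -0.1, 0, 0, 0], [0.25, 0.05, -0.1, 0, 0, 0], [0.2667, 0.0867, -0.1, 0, 0, 0]]
  ]
}}

```text
time_s: 13.82
position: [0.5345, -0.023, 0.1996]
tcp_rot: [[0.219, 0.976, -0.002], [0.976, -0.219, 0.002], [0.001, -0.003, -1.0]]
force: [-0.3, -0.2, -1.2]
opening: 0.46
grasp_force: 30.0
```

```bash
python3 go.py 0.619 -0.0435 0.14
```

```text
t 13.82 at [ 0.5345 -0.023   0.1996] shift [-0.0016  0.0871  0.0593] rot [-0.16 -0.07 -0.03] len 0.105 F [-0.3 -0.2 -1.2] open 0.46
```

In the tool's units: 0.0855 m is 0.1425, 0.075 m is 0.125.

Request:
{"api": "play_rows", "payload": {
  "motion": [
    [[0, 0.025, 0, 0, 0, 0], [0, 0.0583, 0, 0, 0, 0], [0, 0.0933, 0, 0, 0, 0], [0, 0.125, 0.0167, 0, 0, 0], [0, 0.1425, 0.0417, 0, 0, 0], [0, 0.1425, 0.075, 0, 0, 0], [0, 0.1425, 0.1, 0, 0, 0], [0, 0.1425, 0.1, 0, 0, 0]]
  ]
}}

```text
time_s: 14.48
position: [0.6157, -0.0445, 0.1356]
tcp_rot: [[0.221, 0.975, -0.009], [0.975, -0.221, 0.002], [0.0, -0.009, -1.0]]
force: [-1.6, 0.5, -2.3]
opening: 0.465
grasp_force: 30.0
```

```bash
python3 look.py w5 well_black; python3 - <<'E'
from fit import *
d=imaging.capture('scene'); cv2.imwrite('pics/h3.png',cv2.resize(d['frame'][100:260,230:430],(750,600))[:,:,::-1])
m=masks('scene','jar_orange',d,(.619,-.0435,.13))
if m is not None: print(*fit(J['jar_orange'],[(d,m)],[.619,-.0435,.08]))
E
python3 go.py 0.619 -0.0435 0.07
```

```text
[ 0.61679689 -0.04468512  0.13735738] cam [0.6318459  0.01987343 0.31373683]
well_black px [ 71 289] [147 363] [0.6369 0.0326] 1.0902
[ 0.68295706 -0.09724361  0.02329618] 1.256438283494124
t 14.68 at [ 0.6196 -0.0453  0.1407] shift [ 0.0017 -0.0011  0.0707] rot [ 0.09  0.   -0.16] len 0.071 F [-0.6 -0.3 -0.9] open 0.462
```

View pics/h3.png

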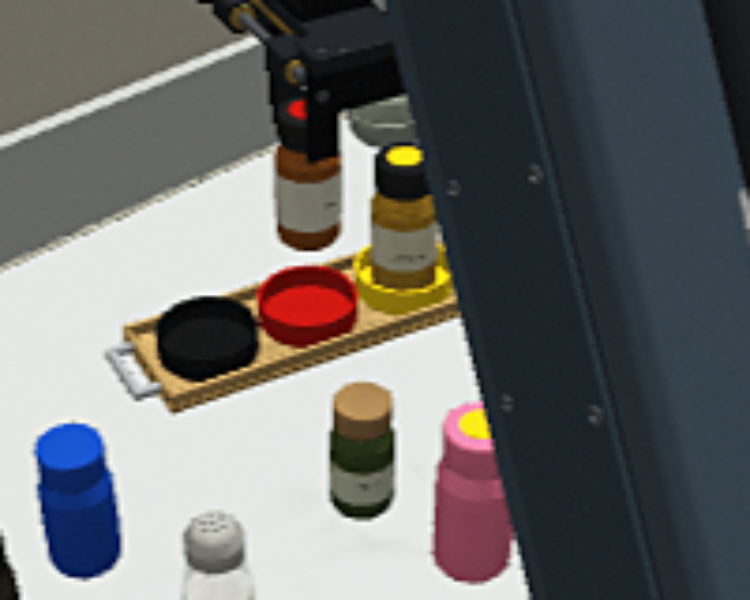

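Scene crop: the orange jar hangs over the red well (307,305), and the yellow jar stands in the yellow well (403,270). Lower.

In the tool's units: 0.067 m is 0.1117, 0.066 m is 0.11.

Request:
{"api": "play_rows", "payload": {
  "motion": [
    [[0.0017, 0, 0.0167, 0, 0, 0], [0.0025, 0, 0.0433, 0, 0, 0], [0.0025, 0, 0.07, 0, 0, 0], [0.0025, 0, 0.09, 0, 0, 0], [0.0025, 0, 0.1033, 0, 0, 0], [0.0025, 0, 0.11, 0, 0, 0], [0.0025, 0, 0.1117, 0, 0, 0], [0.0025, 0, 0.1117, 0, 0, 0]]
  ]
}}

```text
time_s: 15.35
position: [0.6196, -0.0438, 0.0729]
tcp_rot: [[0.221, 0.975, 0.0], [0.975, -0.221, -0.0], [0.0, 0.0, -1.0]]
force: [0.4, 0.3, -1.0]
opening: 0.465
grasp_force: 30.0
```

In the tool's units: 0.002 m is 0.0033, 0.001 m is 0.0017.

Request:
{"api": "play_rows", "payload": {
  "motion": [
    [[0, 0, 0.0017, 0, 0, 0], [0, 0, 0.0033, 0, 0, 0], [0, 0, 0.0033, 0, 0, 0], [0, 0, 0.0033, 0, 0, 0]]
  ]
}}

```text
time_s: 15.68
position: [0.6196, -0.0438, 0.0713]
tcp_rot: [[0.221, 0.975, 0.001], [0.975, -0.221, -0.0], [-0.0, 0.001, -1.0]]
force: [-0.3, 0.5, -1.7]
opening: 0.466
grasp_force: 30.0
```

In the tool's units: 0.001 m is 0.0017, 0.0005 m is 0.0008.

Request:
{"api": "play_rows", "payload": {
  "motion": [
    [[0, 0, 0.0008, 0, 0, 0], [0, 0, 0.0017, 0, 0, 0], [0, 0, 0.0017, 0, 0, 0], [0, 0, 0.0017, 0, 0, 0]]
  ]
}}

```text
time_s: 16.02
position: [0.6195, -0.0438, 0.07]
tcp_rot: [[0.221, 0.975, 0.0], [0.975, -0.221, -0.0], [-0.0, 0.0, -1.0]]
force: [0.1, 0.1, -0.6]
opening: 0.462
grasp_force: 30.0
```

In the tool's units: 0.001 m is 0.0017, 0.0005 m is 0.0008.

Request:
{"api": "play_rows", "payload": {
  "motion": [
    [[0, 0, 0.0008, 0, 0, 0], [0, 0, 0.0017, 0, 0, 0], [0, 0, 0.0017, 0, 0, 0], [0, 0, 0.0017, 0, 0, 0]]
  ]
}}

```text
time_s: 16.35
position: [0.6196, -0.0438, 0.07]
tcp_rot: [[0.221, 0.975, 0.001], [0.975, -0.221, -0.0], [-0.0, 0.001, -1.0]]
force: [-1.4, 0.4, 5.5]
opening: 0.46
grasp_force: 30.1
```

Touchdown. Release and rise.

Request:
{"api": "play_rows", "payload": {
  "motion": [
    [[0, 0, 0, 0, 0, 0], [0, 0, 0, 0, 0, 0], [0, 0, 0, 0, 0, 0], [0, 0, 0, 0, 0, 0], [0, 0, 0, 0, 0, 0], [0, 0, 0, 0, 0, 0], [0, 0, 0, 0, 0, 0], [0, 0, 0, 0, 0, 0]]
  ],
  "fingers": 0.087
}}

```text
time_s: 17.02
position: [0.6193, -0.0437, 0.0688]
tcp_rot: [[0.221, 0.975, -0.0], [0.975, -0.221, 0.0], [0.0, -0.0, -1.0]]
force: [-1.1, -0.9, 0.3]
opening: 0.959
grasp_force: 0.0
```

In the tool's units: -0.13 m is -0.2167, -0.12 m is -0.2.

Request:
{"api": "play_rows", "payload": {
  "motion": [
    [[0, 0, -0.0167, 0, 0, 0], [0, 0, -0.05, 0, 0, 0], [0, 0, -0.0917, 0, 0, 0], [0, 0, -0.1333, 0, 0, 0], [0, 0, -0.175, 0, 0, 0], [0, 0, -0.2, 0, 0, 0], [0, 0, -0.2167, 0, 0, 0], [0, 0, -0.2167, 0, 0, 0]]
  ]
}}

```text
time_s: 17.68
position: [0.6209, -0.0441, 0.2021]
tcp_rot: [[0.221, 0.975, 0.006], [0.975, -0.221, -0.001], [-0.0, 0.006, -1.0]]
force: [0.7, -0.2, -0.6]
opening: 1.0
grasp_force: 0.0
```

```bash
python3 go.py 0.5003 0.2868 0.15
```

```text
t 17.68 at [ 0.6209 -0.0441  0.2021] shift [ 0.2961 -0.191   0.0509] rot [ 0.33  0.01 -0.15] len 0.356 F [ 0.7 -0.2 -0.6] open 1.0
```

```bash
python3 - <<'E'
from fit import *
def ray(d,u,z):
    K=np.linalg.inv(d['camera_matrix']); v=d['R'].T@(K@[*u,1]); c=-d['R'].T@d['t']; return np.round(c+v*(z-c[2])/v[2],3)
t=imaging.capture('top'); s=imaging.capture('scene')
for u in [(145,130),(130,150),(110,158)]: print('top base',u,ray(t,u,.01))
for u in [(147,95),(140,130)]: print('top handle/body',u,ray(t,u,.12),ray(t,u,.2))
for u in [(154,270),(145,285),(120,297)]: print('scene base',u,ray(s,u,.01))
m=masks('scene','jar_dark',s,(.5,.287,.05)); print(fit(J['jar_dark'],[(s,m)],[.5,.287,0],0))
E
```

```text
top base (145, 130) [0.663 0.378 0.01 ]
top base (130, 150) [0.613 0.409 0.01 ]
top base (110, 158) [0.593 0.453 0.01 ]
top handle/body (147, 95) [0.7   0.331 0.12 ] [0.662 0.295 0.2  ]
top handle/body (140, 130) [0.622 0.339 0.12 ] [0.593 0.302 0.2  ]
scene base (154, 270) [0.603 0.404 0.01 ]
scene base (145, 285) [0.577 0.435 0.01 ]
scene base (120, 297) [0.58  0.486 0.01 ]
(array([0.49987667, 0.28571653]), np.float64(1.2167109712906636))
```

In the tool's units: 0.218 m is 0.3633, 0.187 m is 0.3117.

Request:
{"api": "play_rows", "payload": {
  "motion": [
    [[0.0167, -0.01, 0, 0, 0, 0], [0.0583, -0.0367, 0, 0, 0, 0], [0.105, -0.0683, 0, 0, 0, 0], [0.1567, -0.1017, 0, 0, 0, 0], [0.2083, -0.135, 0, 0, 0, 0], [0.26, -0.1683, 0, 0, 0, 0], [0.3117, -0.2017, 0, 0, 0, 0], [0.3633, -0.2333, 0, 0, 0, 0]]
  ]
}}

```text
time_s: 18.5
position: [0.5284, 0.2018, 0.1975]
tcp_rot: [[0.221, 0.975, -0.004], [0.975, -0.221, -0.0], [-0.001, -0.003, -1.0]]
force: [0.7, 0.5, -0.1]
opening: 1.004
grasp_force: 0.0
```

In the tool's units: 0.078 m is 0.13, 0.07 m is 0.1167.

Request:
{"api": "play_rows", "payload": {
  "motion": [
    [[0.0467, -0.03, 0, 0, 0, 0], [0.0867, -0.055, 0.0167, 0, 0, 0], [0.1167, -0.0733, 0.0417, 0, 0, 0], [0.13, -0.0817, 0.0667, 0, 0, 0], [0.13, -0.0817, 0.0833, 0, 0, 0], [0.13, -0.0817, 0.0833, 0, 0, 0], [0.13, -0.0817, 0.0833, 0, 0, 0]]
  ]
}}

```text
time_s: 19.08
position: [0.4996, 0.2861, 0.1477]
tcp_rot: [[0.221, 0.975, -0.003], [0.975, -0.221, -0.001], [-0.002, -0.002, -1.0]]
force: [-0.4, -0.9, 0.5]
opening: 1.004
grasp_force: 0.0
```

```bash
python3 go.py 0.5003 0.2863 0.055; python3 look.py w6; python3 go.py 0.5003 0.2863 0.055
```

```text
t 19.08 at [0.4996 0.2861 0.1477] shift [0.0005 0.0009 0.0927] rot [-0.14  0.1  -0.17] len 0.093 F [-0.4 -0.9  0.5] open 1.004
[0.50055104 0.28603581 0.14861027] cam [0.51460655 0.35106088 0.32581603]
t 19.13 at [0.5006 0.286  0.1486] shift [ 0.0003 -0.0003  0.0936] rot [-0.03  0.03 -0.21] len 0.094 F [ 0.6 -0.6  0.7] open 1.001
```

View pics/w6.png

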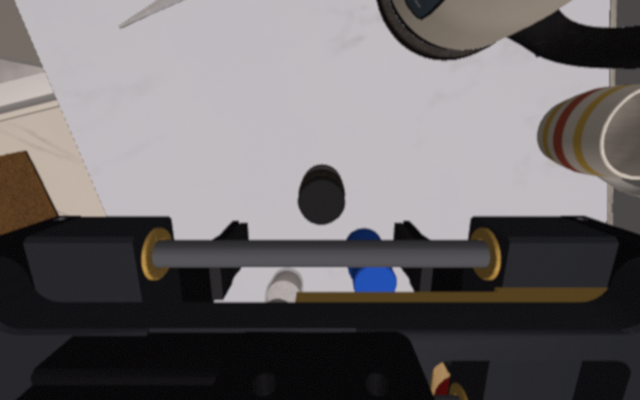

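Wrist view: the dark jar (322,195) is centred between the fingers. The blue look-alike (372,270), the salt (283,285) and the kettle are all clear. Descend and grasp, with longer for the fingers to close.

In the tool's units: 0.0945 m is 0.1575, 0.056 m is 0.0933.

Request:
{"api": "play_rows", "payload": {
  "motion": [
    [[0, 0, 0.02, 0, 0, 0], [0, 0, 0.0533, 0, 0, 0], [0, 0, 0.0933, 0, 0, 0], [0, 0, 0.1267, 0, 0, 0], [0, 0, 0.1467, 0, 0, 0], [0, 0, 0.1575, 0, 0, 0], [0, 0, 0.1575, 0, 0, 0]]
  ]
}}

```text
time_s: 19.72
position: [0.5006, 0.2857, 0.0537]
tcp_rot: [[0.222, 0.975, -0.001], [0.975, -0.222, -0.0], [-0.001, -0.001, -1.0]]
force: [0.2, -0.4, 0.3]
opening: 0.996
grasp_force: 0.0
```

Request:
{"api": "play_rows", "payload": {
  "motion": [
    [[0, 0, 0, 0, 0, 0], [0, 0, 0, 0, 0, 0], [0, 0, 0, 0, 0, 0], [0, 0, 0, 0, 0, 0], [0, 0, 0, 0, 0, 0], [0, 0, 0, 0, 0, 0], [0, 0, 0, 0, 0, 0], [0, 0, 0, 0, 0, 0]]
  ],
  "fingers": 0.035
}}

```text
time_s: 20.38
position: [0.5004, 0.2868, 0.0544]
tcp_rot: [[0.221, 0.975, 0.0], [0.975, -0.221, 0.0], [0.0, 0.0, -1.0]]
force: [0.0, -0.2, -0.1]
opening: 0.479
grasp_force: 0.0
```

Request:
{"api": "play_rows", "payload": {
  "motion": [
    [[0, 0, 0, 0, 0, 0], [0, 0, 0, 0, 0, 0], [0, 0, 0, 0, 0, 0]]
  ]
}}

```text
time_s: 20.63
position: [0.5004, 0.2868, 0.0544]
tcp_rot: [[0.221, 0.975, 0.0], [0.975, -0.221, 0.0], [0.0, 0.0, -1.0]]
force: [-0.4, 0.7, 1.5]
opening: 0.463
grasp_force: 30.0
```

In the tool's units: -0.12 m is -0.2, -0.115 m is -0.1917.

Request:
{"api": "play_rows", "payload": {
  "motion": [
    [[0, 0, -0.0067, 0, 0, 0], [0, 0, -0.0233, 0, 0, 0], [0, 0, -0.05, 0, 0, 0], [0, 0, -0.0917, 0, 0, 0], [0, 0, -0.1333, 0, 0, 0], [0, 0, -0.1667, 0, 0, 0], [0, 0, -0.1917, 0, 0, 0], [0, 0, -0.2, 0, 0, 0]]
  ]
}}

```text
time_s: 21.3
position: [0.502, 0.2873, 0.1778]
tcp_rot: [[0.221, 0.975, 0.006], [0.975, -0.221, 0.002], [0.003, 0.005, -1.0]]
force: [0.7, -0.0, -1.0]
opening: 0.46
grasp_force: 30.0
```

```bash
python3 go.py 0.6365 0.0325 0.175
```

```text
t 21.3 at [0.502  0.2873 0.1778] shift [-0.2188  0.1875  0.0031] rot [ 0.29 -0.18 -0.15] len 0.288 F [ 0.7 -0.  -1. ] open 0.46
```

In the tool's units: -0.174 m is -0.29, -0.15 m is -0.25.

Request:
{"api": "play_rows", "payload": {
  "motion": [
    [[-0.0133, 0.0117, 0, 0, 0, 0], [-0.0433, 0.0367, 0, 0, 0, 0], [-0.0833, 0.0717, 0, 0, 0, 0], [-0.125, 0.1083, 0, 0, 0, 0], [-0.1667, 0.145, 0, 0, 0, 0], [-0.2083, 0.18, 0, 0, 0, 0], [-0.25, 0.2167, 0, 0, 0, 0], [-0.29, 0.2517, 0, 0, 0, 0]]
  ]
}}

```text
time_s: 21.97
position: [0.6089, 0.0811, 0.1727]
tcp_rot: [[0.221, 0.975, -0.003], [0.975, -0.221, -0.0], [-0.001, -0.003, -1.0]]
force: [0.8, -0.3, -1.0]
opening: 0.461
grasp_force: 30.0
```

In the tool's units: 0.05 m is 0.0833, 0.045 m is 0.075.

Request:
{"api": "play_rows", "payload": {
  "motion": [
    [[-0.0317, 0.0267, 0, 0, 0, 0], [-0.0567, 0.0483, 0, 0, 0, 0], [-0.07, 0.06, 0.0083, 0, 0, 0], [-0.0733, 0.0633, 0.0333, 0, 0, 0], [-0.0733, 0.0633, 0.0583, 0, 0, 0], [-0.0733, 0.0633, 0.075, 0, 0, 0], [-0.0733, 0.0633, 0.0833, 0, 0, 0], [-0.0733, 0.0633, 0.0833, 0, 0, 0]]
  ]
}}

```text
time_s: 22.63
position: [0.6347, 0.0328, 0.1221]
tcp_rot: [[0.22, 0.975, -0.005], [0.975, -0.22, 0.001], [-0.0, -0.005, -1.0]]
force: [-0.3, 0.4, -0.7]
opening: 0.466
grasp_force: 30.0
```

```bash
python3 go.py 0.6365 0.0325 0.064; python3 - <<'E'
from fit import *
d=imaging.capture('scene'); cv2.imwrite('pics/h4.png',cv2.resize(d['frame'][100:260,230:430],(750,600))[:,:,::-1])
E
python3 go.py 0.6365 0.0325 0.064
```

```text
t 22.63 at [0.6347 0.0328 0.1221] shift [0.0001 0.0021 0.0581] rot [-0.27  0.03 -0.13] len 0.058 F [-0.3  0.4 -0.7] open 0.466
t 22.68 at [0.6357 0.0328 0.1234] shift [-0.0001  0.001   0.0594] rot [-0.13  0.01 -0.12] len 0.059 F [-0.   0.1 -1.1] open 0.461
```

View pics/h4.png

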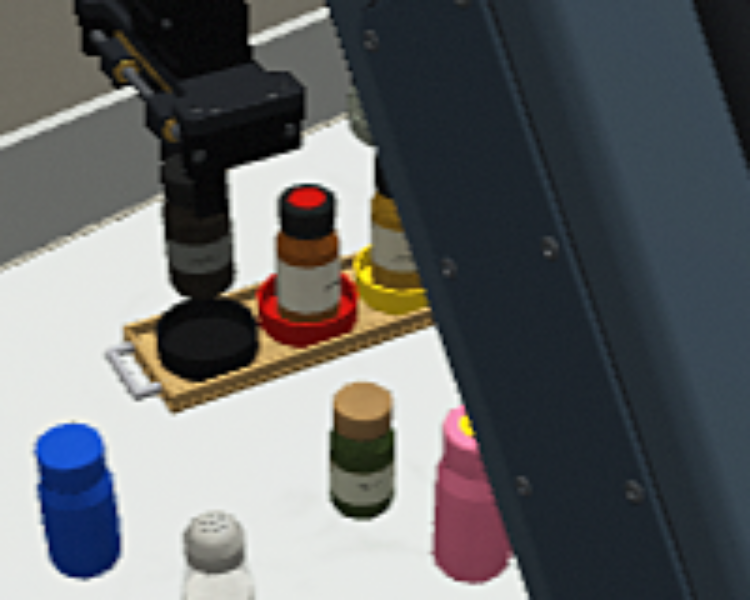

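Scene crop: orange stands in the red well (307,305), and the dark jar hangs over the black well (208,335). Lower.

In the tool's units: 0.058 m is 0.0967, 0.01 m is 0.0167.

Request:
{"api": "play_rows", "payload": {
  "motion": [
    [[-0.0008, 0.0008, 0.0167, 0, 0, 0], [-0.0017, 0.0008, 0.04, 0, 0, 0], [-0.0017, 0.0008, 0.0633, 0, 0, 0], [-0.0017, 0.0008, 0.0817, 0, 0, 0], [-0.0017, 0.0008, 0.0917, 0, 0, 0], [-0.0017, 0.0008, 0.0958, 0, 0, 0], [-0.0017, 0.0008, 0.0967, 0, 0, 0], [-0.0017, 0.0008, 0.0967, 0, 0, 0]]
  ]
}}

```text
time_s: 23.35
position: [0.6373, 0.0313, 0.0667]
tcp_rot: [[0.221, 0.975, 0.001], [0.975, -0.221, -0.0], [0.0, 0.001, -1.0]]
force: [-0.2, -0.1, -0.8]
opening: 0.455
grasp_force: 30.0
```

In the tool's units: 0.001 m is 0.0017, 0.0005 m is 0.0008.

Request:
{"api": "play_rows", "payload": {
  "motion": [
    [[0, 0, 0.0008, 0, 0, 0], [0, 0, 0.0017, 0, 0, 0], [0, 0, 0.0017, 0, 0, 0], [0, 0, 0.0017, 0, 0, 0]]
  ]
}}

```text
time_s: 23.68
position: [0.637, 0.0312, 0.0657]
tcp_rot: [[0.221, 0.975, 0.001], [0.975, -0.221, -0.0], [0.0, 0.001, -1.0]]
force: [-0.5, 0.5, -1.1]
opening: 0.461
grasp_force: 30.0
```

In the tool's units: 0.001 m is 0.0017, 0.0005 m is 0.0008.

Request:
{"api": "play_rows", "payload": {
  "motion": [
    [[0, 0, 0.0008, 0, 0, 0], [0, 0, 0.0017, 0, 0, 0], [0, 0, 0.0017, 0, 0, 0], [0, 0, 0.0017, 0, 0, 0]]
  ]
}}

```text
time_s: 24.02
position: [0.6369, 0.0312, 0.0644]
tcp_rot: [[0.221, 0.975, 0.0], [0.975, -0.221, -0.0], [0.0, 0.0, -1.0]]
force: [-0.2, -0.5, -0.0]
opening: 0.463
grasp_force: 30.0
```

In the tool's units: 0.001 m is 0.0017, 0.0005 m is 0.0008.

Request:
{"api": "play_rows", "payload": {
  "motion": [
    [[0, 0, 0.0008, 0, 0, 0], [0, 0, 0.0017, 0, 0, 0], [0, 0, 0.0017, 0, 0, 0], [0, 0, 0.0017, 0, 0, 0]]
  ]
}}

```text
time_s: 24.35
position: [0.637, 0.0314, 0.0644]
tcp_rot: [[0.221, 0.975, 0.001], [0.975, -0.221, 0.0], [0.0, 0.0, -1.0]]
force: [-1.7, 0.6, 5.1]
opening: 0.462
grasp_force: 30.0
```

Touchdown. Release, rise, move clear and check.

Request:
{"api": "play_rows", "payload": {
  "motion": [
    [[0, 0, 0, 0, 0, 0], [0, 0, 0, 0, 0, 0], [0, 0, 0, 0, 0, 0], [0, 0, 0, 0, 0, 0], [0, 0, 0, 0, 0, 0], [0, 0, 0, 0, 0, 0], [0, 0, 0, 0, 0, 0], [0, 0, 0, 0, 0, 0]]
  ],
  "fingers": 0.087
}}

```text
time_s: 25.02
position: [0.6368, 0.0312, 0.0632]
tcp_rot: [[0.221, 0.975, -0.0], [0.975, -0.221, 0.0], [-0.0, -0.0, -1.0]]
force: [0.1, 0.3, 0.0]
opening: 0.958
grasp_force: 0.0
```

Request:
{"api": "play_rows", "payload": {
  "motion": [
    [[0, 0, -0.0167, 0, 0, 0], [0, 0, -0.05, 0, 0, 0], [0, 0, -0.0917, 0, 0, 0], [0, 0, -0.1417, 0, 0, 0], [0, 0, -0.1917, 0, 0, 0], [0, 0, -0.225, 0, 0, 0], [0, 0, -0.2417, 0, 0, 0], [0, 0, -0.2417, 0, 0, 0]]
  ]
}}

```text
time_s: 25.68
position: [0.6386, 0.0311, 0.2119]
tcp_rot: [[0.221, 0.975, 0.007], [0.975, -0.221, -0.001], [0.001, 0.007, -1.0]]
force: [0.1, 0.2, 0.1]
opening: 1.003
grasp_force: 0.0
```

In the tool's units: -0.15 m is -0.25, -0.14 m is -0.2333.

Request:
{"api": "play_rows", "payload": {
  "motion": [
    [[0, -0.0167, 0, 0, 0, 0], [0, -0.05, 0, 0, 0, 0], [0, -0.0917, 0, 0, 0, 0], [0, -0.1417, 0, 0, 0, 0], [0, -0.1917, 0, 0, 0, 0], [0, -0.2333, 0, 0, 0, 0], [0, -0.25, 0, 0, 0, 0], [0, -0.25, 0, 0, 0, 0]]
  ]
}}

```text
time_s: 26.35
position: [0.4872, 0.0651, 0.2073]
tcp_rot: [[0.22, 0.975, -0.005], [0.975, -0.22, 0.0], [-0.001, -0.005, -1.0]]
force: [-0.3, -0.1, 0.5]
opening: 0.999
grasp_force: 0.0
```

```bash
python3 - <<'E'
from fit import *
s=imaging.capture('scene')['frame'][120:280,200:400]; w=imaging.capture('wrist')['frame']
cv2.imwrite('pics/end.png',np.hstack([cv2.resize(s,(375,300)),cv2.resize(w[:300],(425,300))])[:,:,::-1])
E
```

```text
(no output)
```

View pics/end.png

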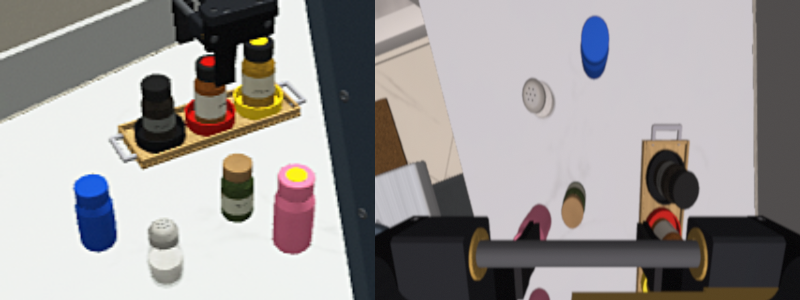

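All three jars stand upright in their own wells (scene crop: 157,125; 209,105; 258,90). The look-alikes, salt and tan jars in view are still standing, so I'm handing in.

```bash
python3 -c "
from rig import bot; print(bot.hand_in())"
```

```text
the job is handed in; nothing more can be done
None
```

The yellow, orange and dark jars stand upright on the floors of the yellow, red and black wells, and the job was handed in at about 26 s; I did not touch the tan jars, salt shaker or pink and blue look-alikes.

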